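# Clamp a straight vase in the decorating cradle

## Robot

A 7-joint arm with a two-finger parallel gripper is mounted at the origin on the work surface. World frame = base frame: x ahead of the robot, y to its left, z up, the work surface at z = 0. Lengths are in m, angles in rad, forces in N, time in s.
With the tool pointing down it reaches from about 0.4 to 0.85 m from the base axis. Payload 10.4 kg.
Tool frame: the origin (TCP) lies midway between the tips of the shut fingers; the grasp point (between the pads) lies hold_point_z behind it (hold_point_z is the distance from the TCP to the grasp point, in m); z points along the fingers, y is the line along which they close (so a half turn about z gives the same grasp; the last joint's range is limited). The gripper opens to 87 mm and grips with 3 to 60 N. Pads are 19 mm wide; open, the fingers measure 117 mm over their backs; the gripper's body (75 mm by 190 mm) begins 51 mm behind the grasp point.
Start: joints at [-1.24, 0.332, -0.065, 1.46, 0.022, 1.35, -0.088], TCP at [0.217, 0.586, 0.199] pointing down, gripper open.
Joint ranges: [-2.6, 2.6], [-0.5, 2.12], [-1.47, 1.34], [0.16, 2.42], [-1.27, 4.41], [0.06, 2.06], [-2.6, 2.6]. Speed limits (rad/s): [2.22, 2.22, 2.79, 2.79, 3.14, 3.14, 3.14].

## Interface

Orientations are given as a unit quaternion [x, y, z, w].
In Python, from bench import * gives the robot as it stands. The module is installed in compiled form; this text tells all that it offers.
- The arm moves only by the tool drive_tool, never from a script. Its argument "increments" is a list of rows, each a list of 6 numbers: the shift along the tool's x, y, z scaled (see below), then the turn, a rotation vector about the tool's x, y, z scaled (see below). In form: [[dx, dy, dz, rx, ry, rz], ...]. A call has exactly 5 rows; each row is the pose to reach, as a shift and turn from the pose commanded when the call began, along the tool's axes at that moment; what a row does not reach only later rows make up. The controller multiplies each number of a shift by 300 mm and each number of a turn by pi/4 rad. A row lasts 1/12 s, in which the tool goes at most 41.7 mm and 7.16 degrees, less where a joint would pass 70% of its speed; a pose out of reach is approached as far as the arm can. A call with a number of a shift or a turn outside -1 to 1 is refused whole. A call with a gripper value outside its range is refused whole. "claw" is the closure, from 0 (fully open) to 1 (shut), set as the call begins (left out, the last holds). The fingers move at their own pace and stop on an object; "force" is the grip in N (left out, the last holds). Time passes only in rows, so rows that repeat a pose let the fingers close, or fill a call up. It gives the time, the measured TCP pose, the force, the opening and the grip force at its end, in the units of the state.
- read_state(): the state, without advancing time (a new reading comes with each control period).
- camera(name): name is "scene" or "top" or "wrist"; returns the picture (420x560x3 uint8, blue, green, red); there is no depth.
- get_calibration(name): a dict with "K" (3x3 intrinsics, pixels), "position" and "rotation" of the camera in the world. Camera axes: x right, y down, z forward; pixel columns grow to the right and rows downward; lengths in m; the calibration is good to about 2 mm. A picture is of the moment at which its call begins: read the wrist's pose just before it. get_calibration takes no time and is no camera call; for the wrist camera it gives the pose at the moment of the call.
- close_job(): hands the job in; it is judged then, once.
The state is a dict: "time": time; "joint_positions": joint angles; "joint_vel": joint speeds; "joint_torque": joint torques, N m; "ee_pos": TCP position; "eef_rot": TCP orientation; "ft_force": force on the tool from outside, world axes, zero at the start; "torque": the same for the moment, N m; "width": finger opening in m; "grip_force": force on a finger pad.
Only numpy, scipy, OpenCV 4.12 (cv2) and the standard library are available. Lean on these libraries where they do the work, as an engineer would, in place of code of your own. Each camera call takes 0.05 s, during which the arm holds its last target. There are 200 camera calls.

## Task

Get the plain straight round vase ready for painting: lift the sprung clamp bar of the decorating cradle out of its fork and turn it most of a quarter turn aside, towards the robot, then take the vase from the ware rack and lay it centred in the V saddles, set down in the grip rather than dropped. Swing the bar back over it and let it down under control, never letting it snap, so that it sits in its fork and its pad presses on the vase, then let go. Leave the other two vases, the cup and the saucer where they are.

Things in the scene. Friction and masses are not known exactly. Their poses are not given: they have to be found in the camera images.
- cradle: Fixed plywood base 150 x 265 x 16 mm with V saddles, fork and clamp post. Origin: underside, below the V's middle; x along the V (pointing away from the robot), y across it towards the post, z up. Saddles: 90 deg V, 20 mm thick, at x = +-47 mm, apex z = 20, top edges z = 51, y = +-31. Fork: two upright cheeks at y = -85 (10 mm wide), inner faces x = +-16, outer +-30, tops z = 108 mm.
- seat (a point): Where the centre of the vase belongs: on the cradle's axes x = 0, y = 0 at z = 59.6 mm above the base's underside. Axes as the cradle's.
- pivot (a point): Point on the vertical axis about which the clamp bar turns: cradle x = 0, y = +110 mm, z = 94 mm. The fixed post below it is 28 mm in diameter. Its bar cap is 106 mm high with the bar down.
- lift (a joint): Height (m) of the clamp bar above its lowest, 0 to 0.055. Spring and weight push it down with about 5 N at 0, 10 N at the top (damping 15 N s/m); let go, it drops, at any turn. At 0 the pad's underside is at cradle z = 80 mm; on a seated vase it rests at about 0.008. Above 0.020 the bar clears the fork; below, the fork blocks turning.
- turn (a joint): Angle (rad) of the clamp bar about the post: 0 = across the V, in its fork; grows clockwise seen from above, the knob swinging towards the robot (cradle's -x), up to 1.45; it stays at any angle it is left at (friction 0.06 N m). Play in the fork about 0.02 either way.
- knob (a point): Middle of the black upright cylindrical knob at the bar's free end, 30 mm in diameter, 45 mm high, 230 mm from the pivot axis; moves with the bar. At turn 0, lift 0: cradle x = 0, y = -120, z = 122.5 mm. The bar's top face is 22.5 mm below it; the aluminium bar is 22 mm wide, 12 mm thick and ends 20 mm past the knob.
- pad (a point): Centre of the underside of the rubber pad (36 x 44 x 8 mm) beneath the bar, 110 mm from the pivot axis; it moves with the bar and lies above the middle of the V at turn 0.
- rack: Fixed plywood board 170 x 290 x 12 mm on the table with three berths at y = -95, 0, +95 mm, each between two strips 8 mm high, inner faces 21 and outer faces 25 mm from the berth's middle. Origin: underside, centre; z up. A vase lies along the rack's x in each berth.
- vase: The vase to be clamped: unglazed pale ceramic, a plain straight round cylinder 56 mm in diameter and 150 mm long, about 0.3 kg, lying in one of the rack's berths. Origin: its centre, on its axis; x is its long axis (+x the open mouth), level. Either end may face either way in the cradle.
- waisted: Another vase of the same ceramic and length, 56 mm in diameter at its ends with a narrow waist (34 mm). Origin at its centre, x along it. Leave it.
- square: Another vase of the same ceramic and length, of square section 52 mm. Origin at its centre, x along it. Leave it.
- cup: White cup 72 mm across and 55 mm high standing between the robot and the cradle. Origin: centre of its underside. Leave it.
- saucer: Blue saucer 120 mm across and 16 mm high on the table between the robot and the cradle. Origin: centre of its underside. Leave it.
Mind the look-alikes: they are no part of the job. What is shaped like the vase but green or purple is not meant.

How it is judged:
By the outcome, as a careful person would: the job done as asked, in the order asked, and still so for the second after the job is handed in, with the robot touching nothing.
It also fails if it takes over 72 s, if anything falls off the work surface, if the arm or the gripper's body presses on something with over 40 N, if the wrist force passes 120 N, or if a joint passes its speed limit or range.

## Working session

There is one attempt and no reset: what is moved stays moved. The work goes in short steps, Python scripts to look and compute and a tool call to move; the robot and the scene stay as the last step left them, time stands still between calls to the robot, and variables do not carry over. Pictures are saved under pics/ and viewed, at most 10 in all, crops included, and the job is handed in when it is done.

Besides the shell and the picture viewer there is one more tool, called after ">>>" by a JSON object that holds its "fn" and its "kwargs". drive_tool: Moves the arm, as the interface text tells. Its arguments: {"type":"object","properties":{"increments":{"type":"array","items":{"type":"array","items":{"type":"number"}}},"claw":{"type":"number"},"force":{"type":"number"}},"required":["increments"]}

```bash
mkdir -p pics; python3 - <<'E'
from bench import *
import cv2
for n in("scene","top"):
    cv2.imwrite(f"pics/{n}0.png",camera(n)); c=get_calibration(n); print(n,c)
s=read_state();print(s)
E
```

```text
scene {'K': array([[495.77024787,   0.        , 280.93805724],
       [  0.        , 495.77024787, 210.02745159],
       [  0.        ,   0.        ,   1.        ]]), 'position': array([1.41114499, 0.04624054, 1.18912248]), 'rotation': array([ 0.58620058,  0.7263435 , -0.27835967, -0.22651687])}
top {'K': array([[469.77537881,   0.        , 285.01935779],
       [  0.        , 469.77537881, 205.01645533],
       [  0.        ,   0.        ,   1.        ]]), 'position': array([ 0.20670823, -0.13176489,  1.59374746]), 'rotation': array([-0.69571398,  0.71303767, -0.06613036,  0.05644569])}
{'time': 0.1, 'joint_positions': array([-1.23962373,  0.33279609, -0.06471101,  1.4608475 ,  0.02158482,
        1.34992809, -0.0885182 ]), 'joint_vel': array([-4.66364879e-04, -2.38437578e-03,  8.71837767e-06, -2.14415644e-03,
       -4.25524570e-04, -6.35852223e-04, -2.26581374e-03]), 'joint_torque': array([ 1.91026804e-03, -6.24544501e+01,  2.50953063e-02, -3.90719640e+01,
       -6.13325718e-02,  3.64955119e-02,  1.49118709e-04]), 'ee_pos': array([0.21638557, 0.58593821, 0.19854611]), 'eef_rot': array([ 1.75961397e-01,  9.84396858e-01, -6.35395776e-04, -9.28126797e-05]), 'ft_force': array([-1.10252996e+00,  9.02266865e-02, -6.29650399e-04]), 'torque': array([ 0.00587069, -0.02417837, -0.00740129]), 'grip_force': 0.0, 'width': 0.08714276951520214}
```

View pics/scene0.png

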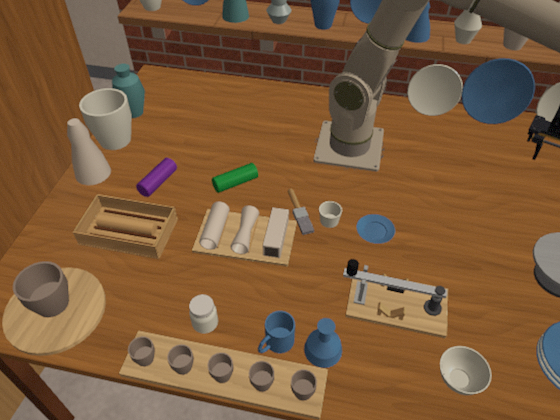

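View pics/top0.png

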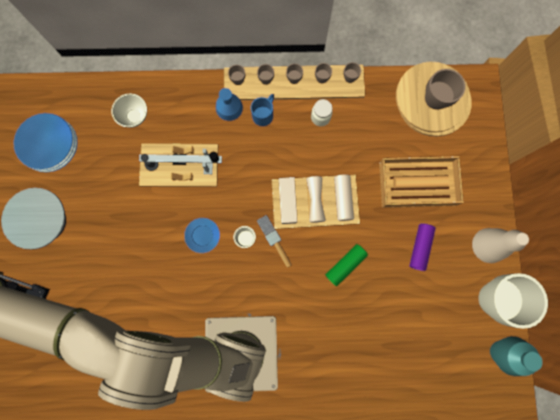

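Candidates in the top picture: the square vase (288,200), the waisted vase (316,199), the straight pale cylinder (344,198) in the rack, and the green (346,264) and purple (423,247) cylinders on the table. The one at (344,198) fits, because it is pale, straight and in a berth. I'll confirm it in an enlarged crop. The cradle is at (178,165), with its knob at about (214,157).

```bash
python3 - <<'E'
import cv2
t=cv2.imread("pics/top0.png");s=cv2.imread("pics/scene0.png")
f=lambda im,x,y,w,h,k:cv2.resize(im[y:y+h,x:x+w],None,fx=k,fy=k,interpolation=cv2.INTER_CUBIC)
cv2.imwrite("pics/c1.png",f(t,130,135,100,60,8))
cv2.imwrite("pics/c2.png",f(t,265,165,100,70,8))
cv2.imwrite("pics/c3.png",f(s,335,250,125,85,6))
E
```

```text
(no output)
```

View pics/c1.png

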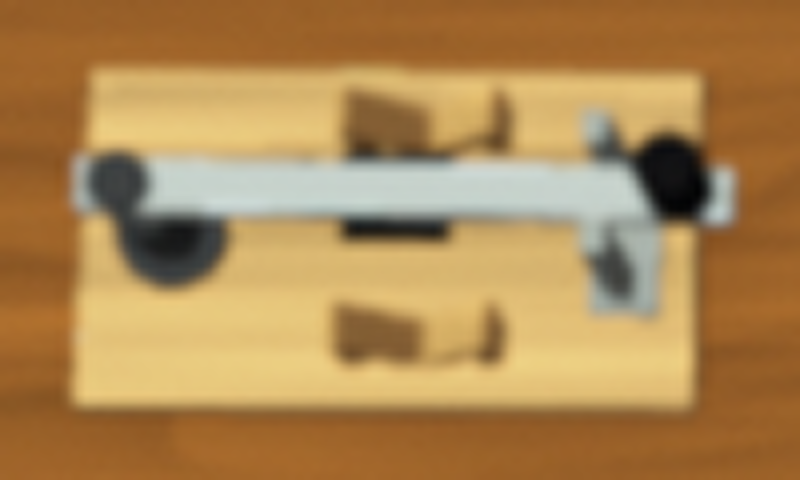

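View pics/c2.png

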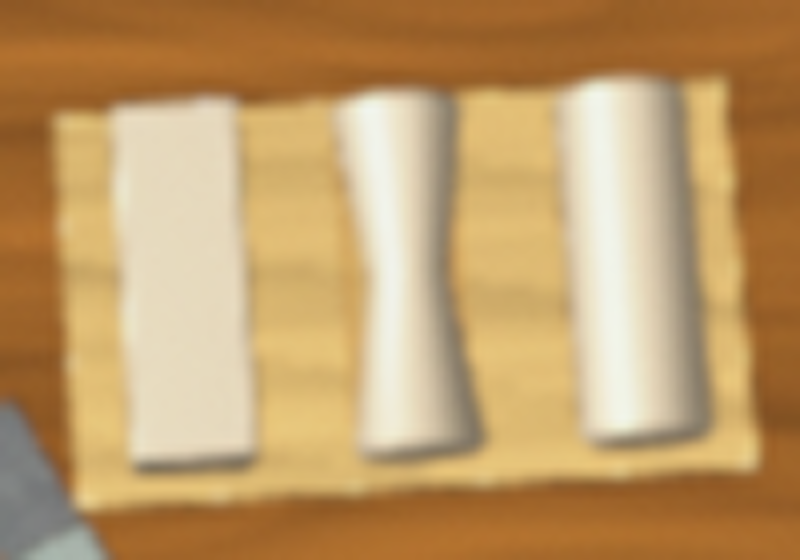

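View pics/c3.png

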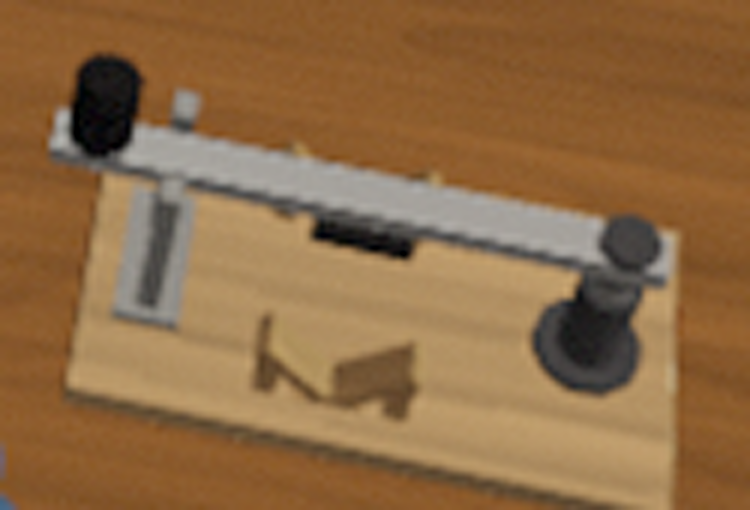

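```bash
cat > h.py <<'E'
import numpy as np
from bench import *
from scipy.spatial.transform import Rotation as R
from scipy.optimize import least_squares
def proj(n,P):
    c=get_calibration(n);p=R.from_quat(c["rotation"]).inv().apply(np.atleast_2d(P)-c["position"])@c["K"].T
    return p[:,:2]/p[:,2:]
def back(n,uv,z):
    c=get_calibration(n);d=R.from_quat(c["rotation"]).apply(np.linalg.inv(c["K"])@[uv[0],uv[1],1])
    return c["position"]+d*(z-c["position"][2])/d[2]
def up(x0,y0,k,u): return np.array([x0+(u[0]+.5)/k-.5,y0+(u[1]+.5)/k-.5])
def W(q,P): return np.c_[R.from_euler("z",q[2]).apply(P)]+[q[0],q[1],0]
E
python3 - <<'E'
from h import *
c1=lambda *u:up(130,135,8,u);c2=lambda *u:up(265,165,8,u);c3=lambda *u:up(335,250,6,u)
# cradle: (cam, px, x,y,z ; y relative to base centre flag)
obs=[("top",c1(118,182),(0,.110,.106),0),("top",c1(674,168),(0,-.120,.145),0),
("top",c1(92,68),(.075,.1325,.016),1),("top",c1(703,72),(.075,-.1325,.016),1),("top",c1(692,405),(-.075,-.1325,.016),1),("top",c1(73,405),(-.075,.1325,.016),1),
("scene",c3(630,240),(0,.110,.106),0),("scene",c3(108,75),(0,-.120,.145),0),("scene",c3(68,390),(.075,-.1325,.016),1),("scene",c3(678,232),(-.075,.1325,.016),1)]
def pred(q):
    return np.array([proj(n,W(q,np.array([[p[0],p[1]+f*q[3],p[2]]])))[0] for n,_,p,f in obs])
px=np.array([o[1] for o in obs])
s=least_squares(lambda q:(pred(q)-px).ravel(),[.6,.05,0,0],loss="soft_l1")
print("cradle",s.x.round(4));print((pred(s.x)-px).round(1).tolist())
print("pad/knob/cap back", back("top",c1(674,168),.145),back("scene",c3(108,75),.145),back("top",c1(118,182),.106),back("scene",c3(630,240),.106))
C=[c2(55,115),c2(725,78),c2(757,465),c2(82,505)]
cor=np.array([[.085,.145,.012],[.085,-.145,.012],[-.085,-.145,.012],[-.085,.145,.012]])
r=least_squares(lambda q:(proj("top",W(q,cor))-C).ravel(),[.5,-.2,0])
print("rack",r.x.round(4),r.fun.round(1))
for y in(-.095,.095):print("berth",y,W(r.x,np.array([[0,y,.04]])))
a,b=back("top",c2(625,76),.068),back("top",c2(648,437),.068)
print("vase",a,b,(a+b)/2,np.linalg.norm(a-b),np.arctan2(a[1]-b[1],a[0]-b[0]))
v=W([*W(r.x,np.array([[0,-.095,0]]))[0,:2],r.x[2]],np.array([[.075,0,.068],[-.075,0,.068],[0,.028,.04],[0,-.028,.04]]))
print((8*(proj("top",v)-[265,165])).round())
e=read_state();T=R.from_quat(e["eef_rot"]);print(T.as_matrix().round(3))
E
```

```text
cradle [ 0.6339  0.1899 -0.031   0.0187]
[[-0.2, -0.4], [-0.7, -1.4], [-0.2, 0.0], [-0.3, 0.2], [-0.2, 0.7], [-0.4, 0.1], [-0.3, -0.2], [-0.4, 0.7], [-0.8, -0.8], [-0.1, -0.2]]
pad/knob/cap back [0.62565361 0.06765692 0.145     ] [0.62763437 0.07072707 0.145     ] [0.6360718  0.29930011 0.106     ] [0.63778386 0.3005733  0.106     ]
rack [ 0.4964 -0.261   0.0355] [ 0.1 -0.  -0.  -0.1  0.3  0.  -0.4  0.1]
berth -0.095 [[ 0.49979384 -0.35589887  0.04      ]]
berth 0.095 [[ 0.49304659 -0.16601872  0.04      ]]
vase [ 0.57438232 -0.35151308  0.068     ] [ 0.4220174  -0.35383763  0.068     ] [ 0.49819986 -0.35267536  0.068     ] 0.15238265478787658 0.015255269097862179
[[626.  72.]
 [656. 426.]
 [565. 264.]
 [697. 256.]]
[[-0.938  0.346 -0.   ]
 [ 0.346  0.938 -0.001]
 [-0.    -0.001 -1.   ]]
```

c2 confirms that the straight pale cylinder is the rightmost one, from crop (625,76) to (648,437), and its length measures 152 mm. c1 shows the cradle with the bar's cap at crop (118,182) and the knob at (674,168), which are 230 mm apart as they should be. Next I plan the approach to above the knob.

```bash
cat >> h.py <<'E'
def Rp(psi): return R.from_matrix(np.array([[-np.sin(psi),np.cos(psi),0],[np.cos(psi),np.sin(psi),0],[0,0,-1.]]))
def show():
    s=read_state();m=R.from_quat(s["eef_rot"]).as_matrix()
    print("t",round(s["time"],2),"p",s["ee_pos"].round(4),"psi",round(np.arctan2(m[1,1],m[0,1]),4),"F",s["ft_force"].round(1),"M",s["torque"].round(2),"w",round(s["width"],4),"g",round(s["grip_force"],1),"q",s["joint_positions"].round(2));return s
def plan(pos,psi,n=1,p=None,r=None):
    s=read_state();p=s["ee_pos"] if p is None else p;r=R.from_quat(s["eef_rot"]) if r is None else r
    pos=np.array(pos);w=(r.inv()*Rp(psi)).as_rotvec()
    for i in range(n):
        a=r*R.from_rotvec(w*i/n)
        print("call",i,"last row:",(a.inv().apply((pos-p)/n)/.3).round(4).tolist(),(w/n/(np.pi/4)).round(4).tolist())
E
python3 - <<'E'
from h import *
import bench
print([ (k,v) for k,v in vars(bench).items() if not k.startswith('_') and isinstance(v,(int,float))],[k for k in vars(bench) if not k.startswith('_')])
plan([.60,.08,.26],-.03,4)
E
```

```text
[('hold_point_z', 0.0187)] ['camera', 'get_calibration', 'close_job', 'read_state', 'PlanningError', 'hold_point_z']
call 0 last row: [-0.4459, -0.2848, -0.0508] [-0.0003, 0.0003, 0.3969]
call 1 last row: [-0.5118, -0.1343, -0.051] [-0.0003, 0.0003, 0.3969]
call 2 last row: [-0.5283, 0.0292, -0.0511] [-0.0003, 0.0003, 0.3969]
call 3 last row: [-0.4939, 0.1898, -0.0512] [-0.0003, 0.0003, 0.3969]
```

>>> {"fn": "drive_tool", "kwargs": {"increments": [[-0.089,-0.057,-0.01,0,0,0.079],[-0.178,-0.114,-0.02,0,0,0.159],[-0.267,-0.171,-0.03,0,0,0.238],[-0.357,-0.228,-0.04,0,0,0.317],[-0.446,-0.285,-0.051,0,0,0.397]], "claw": 0, "force": 30}}

```text
time: 0.52
ee_pos: [0.3131, 0.4582, 0.2143]
eef_rot: [0.328, 0.945, -0.0, -0.0]
ft_force: [0.7, -0.5, -0.9]
width: 0.0866
grip_force: 0.0
```

>>> {"fn": "drive_tool", "kwargs": {"increments": [[-0.102,-0.027,-0.01,0,0,0.079],[-0.205,-0.054,-0.02,0,0,0.159],[-0.307,-0.081,-0.03,0,0,0.238],[-0.409,-0.107,-0.04,0,0,0.317],[-0.512,-0.134,-0.051,0,0,0.397]]}}

```text
time: 0.93
ee_pos: [0.4089, 0.3318, 0.2297]
eef_rot: [0.471, 0.882, -0.0, -0.0]
ft_force: [0.7, -0.6, 0.4]
width: 0.087
grip_force: 0.0
```

>>> {"fn": "drive_tool", "kwargs": {"increments": [[-0.106,0.006,-0.01,0,0,0.079],[-0.211,0.012,-0.02,0,0,0.159],[-0.317,0.018,-0.03,0,0,0.238],[-0.423,0.023,-0.04,0,0,0.317],[-0.528,0.029,-0.051,0,0,0.397]]}}

```text
time: 1.35
ee_pos: [0.5047, 0.2053, 0.2451]
eef_rot: [0.602, 0.798, -0.0, -0.0]
ft_force: [-0.8, 0.2, 0.2]
width: 0.087
grip_force: 0.0
```

>>> {"fn": "drive_tool", "kwargs": {"increments": [[-0.12,0.047,-0.01,0,0,0.1],[-0.24,0.095,-0.02,0,0,0.2],[-0.37,0.14,-0.04,0,0,0.3],[-0.494,0.19,-0.051,0,0,0.397],[-0.494,0.19,-0.051,0,0,0.397]]}}

```text
time: 1.77
ee_pos: [0.6032, 0.0715, 0.2606]
eef_rot: [0.723, 0.691, -0.001, 0.002]
ft_force: [0.4, -1.2, 0.7]
width: 0.0869
grip_force: 0.0
```

```bash
python3 - <<'E'
from h import *
import cv2,pickle
show();c=get_calibration("wrist");print(c["position"],R.from_quat(c["rotation"]).as_matrix().round(2).tolist(),c["K"][0,0]);pickle.dump(c,open("w1.pkl","wb"))
cv2.imwrite("pics/w1.png",camera("wrist"))
q=[.634,.19,-.031]
for nm,p in dict(knobtop=(0,-.12,.145),cheek1=(.023,-.085,.108),cheek2=(-.023,-.085,.108),cap=(0,.11,.106),cor1=(.075,-.114,.016),cor2=(-.075,-.114,.016)).items():print(nm,proj("wrist",W(q,np.array([p])))[0].round())
E
```

```text
t 1.77 p [0.6032 0.0715 0.2606] psi -0.0447 F [ 0.4 -1.2  0.7] M [-0.18  0.09 -0.01] w 0.0869 g 0.0 q [-0.58  0.28  0.49  1.44 -0.13  1.45 -0.14]
[0.6059402  0.15488931 0.44580128] [[1.0, -0.04, -0.01], [-0.05, -0.95, -0.3], [0.0, 0.3, -0.95]] 316.5449976094246
knobtop [307. 199.]
cheek1 [327. 158.]
cheek2 [283. 158.]
cap [309. -62.]
cor1 [354. 168.]
cor2 [244. 169.]
```

View pics/w1.png

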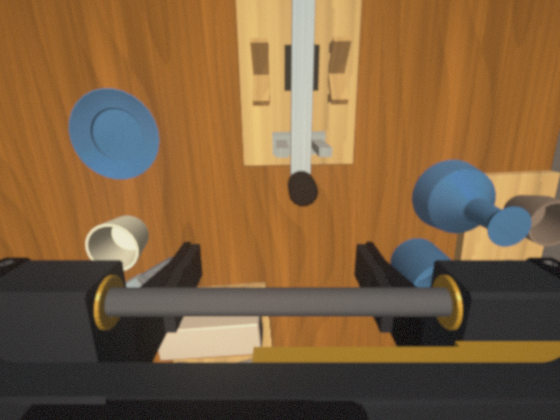

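The wrist view shows the knob at about (303,188), the fork cheeks at (283,144) and (314,147), and the base's near corners at (243,165) and (353,163). I'll move above the knob and refine its position by fitting its silhouette.

```bash
python3 - <<'E'
from h import *
show();plan([.627,.072,.200],-.04,1)
E
```

```text
t 1.82 p [0.6016 0.0753 0.2601] psi -0.0385 F [-0.6  0.4  0.2] M [-0.04  0.1  -0.03] w 0.0871 g 0.0 q [-0.58  0.28  0.48  1.44 -0.13  1.45 -0.14]
call 0 last row: [-0.0071, 0.085, 0.2004] [0.0003, 0.0031, 0.0019]
```

>>> {"fn": "drive_tool", "kwargs": {"increments": [[-0.002,0.028,0.067,0,0,0],[-0.005,0.057,0.134,0,0,0],[-0.007,0.085,0.2,0,0,0],[-0.007,0.085,0.2,0,0,0],[-0.007,0.085,0.2,0,0,0]]}}

```text
time: 2.23
ee_pos: [0.6245, 0.0782, 0.1995]
eef_rot: [0.717, 0.697, -0.001, -0.001]
ft_force: [0.4, 0.6, 0.1]
width: 0.0873
grip_force: 0.0
```

>>> {"fn": "drive_tool", "kwargs": {"increments": [[0,0,0,0,0,0],[0,0,0,0,0,0],[0,0,0,0,0,0],[0,0,0,0,0,0],[0,0,0,0,0,0]]}}

```text
time: 2.65
ee_pos: [0.6256, 0.0776, 0.2011]
eef_rot: [0.718, 0.696, 0.0, 0.0]
ft_force: [0.8, 1.1, -0.4]
width: 0.0868
grip_force: 0.0
```

```bash
cat >> h.py <<'E'
def cyl(x,y,r,z0,z1):
    a=np.linspace(0,2*np.pi,40);return np.array([[x+r*np.cos(t),y+r*np.sin(t),z] for z in(z0,z1) for t in a])
def bbox(uv): return np.r_[uv.min(0),uv.max(0)]
E
python3 - <<'E'
from h import *
import cv2
show();im=camera("wrist");show();cv2.imwrite("pics/w2.png",im)
m=(im.max(2)<60).astype(np.uint8)
b=bbox(proj("wrist",cyl(.627,.071,.015,.1,.145)));print(b)
n,l,st,ce=cv2.connectedComponentsWithStats(m)
for s,c in zip(st,ce):
    if s[4]>150:print(s,c.round(1))
for z,nm in((.145,"t"),):print(nm)
o=im.copy()
h=cv2.convexHull(proj("wrist",cyl(.627,.071,.015,.1,.145)).astype(np.float32)).astype(int);cv2.polylines(o,[h],1,(0,0,255),1)
for q in([.634,.19,-.031],):
  P=proj("wrist",W(q,np.array([[.075,-.114,.016],[-.075,-.114,.016],[-.075,.14,.016]])));cv2.polylines(o,[P.astype(int).reshape(-1,1,2)],0,(255,0,0),1)
  for x in(.016,.030,-.016,-.03):
    cv2.circle(o,tuple(int(v) for v in proj("wrist",W(q,np.array([[x,-.09,.108]])))[0]),2,(0,255,0),-1)
cv2.imwrite("pics/w2o.png",cv2.resize(o[0:300,140:460],None,fx=2,fy=2))
E
```

```text
t 2.65 p [0.6256 0.0776 0.2011] psi -0.03 F [ 0.8  1.1 -0.4] M [-0.03  0.05  0.04] w 0.0868 g 0.0 q [-0.56  0.36  0.47  1.47 -0.17  1.35 -0.1 ]
t 2.7 p [0.6256 0.0776 0.2009] psi -0.0301 F [-0.1  0.2 -0.7] M [-0.07  0.09  0.02] w 0.0869 g 0.0 q [-0.56  0.36  0.47  1.47 -0.17  1.35 -0.1 ]
[261.90378861 190.9359125  298.84017751 239.75221011]
[     0      0    560    406 178350] [282.2 163.9]
[266 196  32  39 379] [285.1 217.7]
[ 142  243   59   44 1380] [179.2 270.3]
[ 356  243   59   45 1461] [376.8 270.1]
[    0   259   560   161 43486] [220.3 370.7]
[ 375  258  185   88 9963] [490.5 304.2]
t
```

View pics/w2o.png

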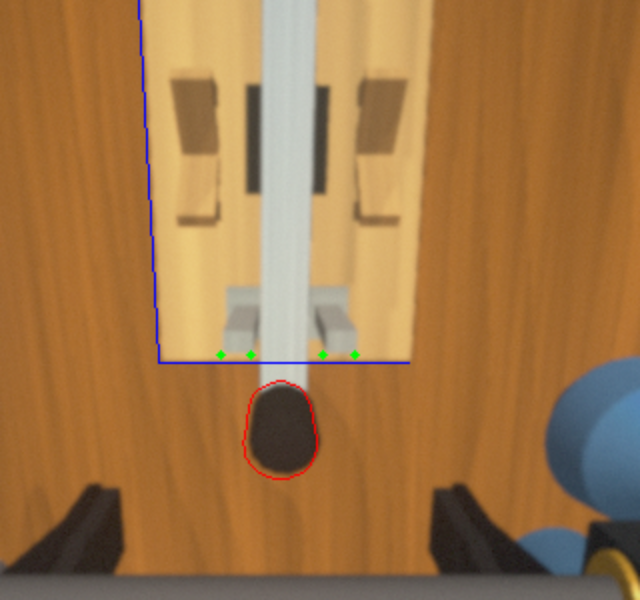

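The overlay matches the picture to about 1 px. The knob is at overlay (283,429) against a predicted (282,430), and the cheeks and base edge coincide too. The knob is therefore at (0.6275, 0.071) and the cradle at (0.634, 0.190, yaw -0.031). I'm descending onto the knob.

```bash
python3 - <<'E'
from h import *
plan([.6275,.0715,.105],-.035,1)
E
```

```text
call 0 last row: [-0.0201, 0.0067, 0.3198] [0.0008, -0.0006, 0.0063]
```

>>> {"fn": "drive_tool", "kwargs": {"increments": [[-0.02,0.007,0.08,0,0,0.006],[-0.02,0.007,0.16,0,0,0.006],[-0.02,0.007,0.24,0,0,0.006],[-0.02,0.007,0.32,0,0,0.006],[-0.02,0.007,0.32,0,0,0.006]]}}

```text
time: 3.12
ee_pos: [0.6246, 0.0712, 0.0998]
eef_rot: [0.719, 0.695, -0.003, -0.002]
ft_force: [0.2, 0.2, -0.8]
width: 0.087
grip_force: 0.0
```

>>> {"fn": "drive_tool", "kwargs": {"increments": [[0,0,0,0,0,0],[0,0,0,0,0,0],[0,0,0,0,0,0],[0,0,0,0,0,0],[0,0,0,0,0,0]], "claw": 1, "force": 30}}

```text
time: 3.53
ee_pos: [0.6281, 0.0715, 0.1056]
eef_rot: [0.719, 0.695, 0.001, 0.0]
ft_force: [-0.3, 0.8, -0.2]
width: 0.0617
grip_force: 0.0
```

>>> {"fn": "drive_tool", "kwargs": {"increments": [[0,0,0,0,0,0],[0,0,0,0,0,0],[0,0,0,0,0,0],[0,0,0,0,0,0],[0,0,0,0,0,0]]}}

```text
time: 3.95
ee_pos: [0.6275, 0.0713, 0.1044]
eef_rot: [0.719, 0.695, 0.0, -0.0]
ft_force: [0.8, -0.7, 0.0]
width: 0.0291
grip_force: 30.1
```

```bash
python3 - <<'E'
from h import *
show()
E
```

```text
t 3.95 p [0.6275 0.0713 0.1044] psi -0.035 F [ 0.8 -0.7  0. ] M [-0.11  0.01 -0.02] w 0.0291 g 30.1 q [-0.54  0.43  0.46  1.58 -0.2   1.17 -0.07]
```

>>> {"fn": "drive_tool", "kwargs": {"increments": [[0,0,-0.03,0,0,0],[0,0,-0.06,0,0,0],[0,0,-0.09,0,0,0],[0,0,-0.12,0,0,0],[0,0,-0.125,0,0,0]]}}

```text
time: 4.37
ee_pos: [0.6277, 0.0726, 0.1437]
eef_rot: [0.719, 0.695, 0.001, -0.0]
ft_force: [0.2, 4.7, -8.0]
width: 0.0289
grip_force: 30.0
```

>>> {"fn": "drive_tool", "kwargs": {"increments": [[0,0,0,0,0,0],[0,0,0,0,0,0],[0,0,0,0,0,0],[0,0,0,0,0,0],[0,0,0,0,0,0]]}}

```text
time: 4.78
ee_pos: [0.6272, 0.0724, 0.1417]
eef_rot: [0.719, 0.695, 0.0, -0.001]
ft_force: [0.7, 5.9, -7.8]
width: 0.0288
grip_force: 30.0
```

```bash
cat >> h.py <<'E'
def swing(dt,piv=(.6374,.2999),dz=0,rows=5):
    """rows turning the gripped bar clockwise by dt about the pivot, from the present pose"""
    s=read_state();r=R.from_quat(s["eef_rot"]);p=s["ee_pos"];c=np.array([*piv,p[2]])
    k=np.hypot(*(p-c)[:2]);print("radius",k.round(4))
    for j in range(1,rows+1):
        g=R.from_euler("z",-dt*j/rows);d=g.apply(p-c)*(1+(.23/k-1)*j/rows)+c-p+[0,0,dz*j/rows]
        print([*(r.inv().apply(d)/.3).round(3).tolist(),0,0,round(dt*j/rows/(np.pi/4),3)])
E
python3 - <<'E'
from h import *
show(); swing(.5);
E
```

```text
t 4.78 p [0.6272 0.0724 0.1417] psi -0.034 F [ 0.7  5.9 -7.8] M [ 1.2  -0.16 -0.08] w 0.0288 g 30.0 q [-0.54  0.4   0.46  1.54 -0.19  1.24 -0.08]
radius 0.2278
[0.003, -0.076, 0.0, 0, 0, 0.127]
[0.014, -0.151, 0.0, 0, 0, 0.255]
[0.032, -0.225, 0.0, 0, 0, 0.382]
[0.058, -0.297, 0.0, 0, 0, 0.509]
[0.09, -0.367, 0.0, 0, 0, 0.637]
```

>>> {"fn": "drive_tool", "kwargs": {"increments": [[0.003,-0.069,0,0,0,0.115],[0.012,-0.137,0,0,0,0.229],[0.028,-0.204,0,0,0,0.344],[0.049,-0.27,0,0,0,0.458],[0.077,-0.333,0,0,0,0.573]]}}

```text
time: 5.2
ee_pos: [0.5283, 0.0996, 0.1423]
eef_rot: [0.857, 0.515, 0.002, -0.0]
ft_force: [6.7, 9.9, -8.5]
width: 0.0287
grip_force: 30.0
```

```bash
python3 - <<'E'
from h import *
s=show(); print(np.hypot(*(s["ee_pos"][:2]-[.6374,.302])))
E
```

```text
t 5.2 p [0.5283 0.0996 0.1423] psi -0.4887 F [ 6.7  9.9 -8.5] M [ 2.06 -1.21 -0.02] w 0.0287 g 30.0 q [-0.73  0.18  0.52  1.8  -0.1   1.18 -0.67]
0.2299462902431402
```

>>> {"fn": "drive_tool", "kwargs": {"increments": [[0.005,-0.069,0,0,0,0.115],[0.016,-0.137,0,0,0,0.229],[0.033,-0.204,0,0,0,0.344],[0.054,-0.27,0,0,0,0.458],[0.082,-0.333,0,0,0,0.573]]}}

```text
time: 5.62
ee_pos: [0.4524, 0.167, 0.1429]
eef_rot: [0.951, 0.31, 0.002, -0.0]
ft_force: [8.2, 5.9, -8.9]
width: 0.0291
grip_force: 30.0
```

>>> {"fn": "drive_tool", "kwargs": {"increments": [[0.003,-0.069,0,0,0,0.115],[0.012,-0.137,0,0,0,0.229],[0.028,-0.204,0,0,0,0.344],[0.049,-0.27,0,0,0,0.458],[0.077,-0.333,0,0,0,0.573]]}}

```text
time: 6.03
ee_pos: [0.4127, 0.2607, 0.1429]
eef_rot: [0.996, 0.09, 0.002, -0.0]
ft_force: [10.1, 2.8, -8.6]
width: 0.0289
grip_force: 30.0
```

>>> {"fn": "drive_tool", "kwargs": {"increments": [[0,0,0,0,0,0],[0,0,0,0,0,0],[0,0,0,0,0,0],[0,0,0,0,0,0],[0,0,0,0,0,0]]}}

```text
time: 6.45
ee_pos: [0.4131, 0.2597, 0.1427]
eef_rot: [0.996, 0.092, 0.002, -0.0]
ft_force: [8.3, 2.6, -8.8]
width: 0.0286
grip_force: 30.0
```

```bash
python3 - <<'E'
from h import *
s=show(); d=s["ee_pos"][:2]-[.6374,.302];print(np.hypot(*d),"world ang turn",np.arctan2(-d[0],-d[1])-.031)
E
```

```text
t 6.45 p [0.4131 0.2597 0.1427] psi -1.3865 F [ 8.3  2.6 -8.8] M [ 0.53 -1.51  0.19] w 0.0286 g 30.0 q [-1.02  0.06  0.38  1.91 -0.02  1.17 -2.02]
0.22827785118819816 world ang turn 1.3534006001051024
```

>>> {"fn": "drive_tool", "kwargs": {"increments": [[0.002,0,0.015,0,0,0],[0.004,0,0.03,0,0,0],[0.004,0,0.045,0,0,0],[0.004,0,0.06,0,0,0],[0.004,0,0.075,0,0,0]]}}

```text
time: 6.87
ee_pos: [0.4127, 0.2603, 0.1192]
eef_rot: [0.996, 0.092, 0.001, -0.0]
ft_force: [4.8, 0.7, -5.6]
width: 0.0288
grip_force: 30.0
```

>>> {"fn": "drive_tool", "kwargs": {"increments": [[0,0,0.012,0,0,0],[0,0,0.024,0,0,0],[0,0,0.036,0,0,0],[0,0,0.046,0,0,0],[0,0,0.05,0,0,0]]}}

```text
time: 7.28
ee_pos: [0.412, 0.2605, 0.1042]
eef_rot: [0.996, 0.093, -0.0, 0.0]
ft_force: [1.5, -0.7, -0.6]
width: 0.0289
grip_force: 30.0
```

>>> {"fn": "drive_tool", "kwargs": {"increments": [[0,0,0,0,0,0],[0,0,0,0,0,0],[0,0,0,0,0,0],[0,0,0,0,0,0],[0,0,0,0,0,0]]}}

```text
time: 7.7
ee_pos: [0.4122, 0.2606, 0.1046]
eef_rot: [0.996, 0.093, 0.0, -0.0]
ft_force: [5.4, 0.2, -3.3]
width: 0.0291
grip_force: 30.0
```

```bash
python3 - <<'E'
from h import *
show()
E
```

```text
t 7.7 p [0.4122 0.2606 0.1046] psi -1.3851 F [ 5.4  0.2 -3.3] M [ 0.08 -0.85  0.04] w 0.0291 g 30.0 q [-1.01  0.1   0.38  1.95 -0.04  1.09 -2.  ]
```

>>> {"fn": "drive_tool", "kwargs": {"increments": [[0,0,0.005,0,0,0],[0,0,0.005,0,0,0],[0,0,0.005,0,0,0],[0,0,0.005,0,0,0],[0,0,0.005,0,0,0]]}}

```text
time: 8.12
ee_pos: [0.4114, 0.2607, 0.103]
eef_rot: [0.996, 0.093, -0.0, -0.0]
ft_force: [-3.9, -1.1, 5.2]
width: 0.0286
grip_force: 30.0
```

>>> {"fn": "drive_tool", "kwargs": {"increments": [[0,0,0,0,0,0],[0,0,0,0,0,0],[0,0,0,0,0,0],[0,0,0,0,0,0],[0,0,0,0,0,0]], "claw": 0}}

```text
time: 8.53
ee_pos: [0.412, 0.2605, 0.1028]
eef_rot: [0.996, 0.093, -0.0, 0.0]
ft_force: [0.1, -0.1, 0.7]
width: 0.0543
grip_force: 0.0
```

>>> {"fn": "drive_tool", "kwargs": {"increments": [[0,0,0,0,0,0],[0,0,-0.07,0,0,0],[0,0,-0.15,0,0,0],[0,0,-0.24,0,0,0],[0,0,-0.32,0,0,0]]}}

```text
time: 8.95
ee_pos: [0.412, 0.2604, 0.2003]
eef_rot: [0.996, 0.093, 0.0, -0.0]
ft_force: [-0.4, 0.5, 0.3]
width: 0.0839
grip_force: 0.0
```

```bash
python3 - <<'E'
from h import *
s=show();plan([.4982,-.355,.19],-1.54,4)
E
```

```text
t 8.95 p [0.412  0.2604 0.2003] psi -1.3853 F [-0.4  0.5  0.3] M [-0.04  0.16 -0.04] w 0.0839 g 0.0 q [-1.02  0.01  0.37  1.83 -0.    1.3  -2.04]
call 0 last row: [-0.024, 0.5173, 0.0086] [-0.0, -0.0001, 0.0492]
call 1 last row: [-0.004, 0.5179, 0.0086] [-0.0, -0.0001, 0.0492]
call 2 last row: [0.016, 0.5176, 0.0086] [-0.0, -0.0001, 0.0492]
call 3 last row: [0.036, 0.5166, 0.0086] [-0.0, -0.0001, 0.0492]
```

>>> {"fn": "drive_tool", "kwargs": {"increments": [[-0.005,0.104,0.002,0,0,0.01],[-0.01,0.207,0.004,0,0,0.02],[-0.015,0.31,0.006,0,0,0.03],[-0.02,0.414,0.008,0,0,0.04],[-0.024,0.517,0.009,0,0,0.049]]}}

```text
time: 9.37
ee_pos: [0.4335, 0.1053, 0.1962]
eef_rot: [0.997, 0.073, 0.0, -0.0]
ft_force: [1.5, 0.0, 0.1]
width: 0.0873
grip_force: 0.0
```

>>> {"fn": "drive_tool", "kwargs": {"increments": [[-0.001,0.104,0.002,0,0,0.01],[-0.002,0.207,0.004,0,0,0.02],[-0.003,0.31,0.006,0,0,0.03],[-0.004,0.414,0.008,0,0,0.04],[-0.004,0.518,0.009,0,0,0.049]]}}

```text
time: 9.78
ee_pos: [0.4551, -0.0487, 0.1936]
eef_rot: [0.999, 0.054, 0.0, -0.0]
ft_force: [0.3, -0.0, -0.4]
width: 0.0869
grip_force: 0.0
```

>>> {"fn": "drive_tool", "kwargs": {"increments": [[0.003,0.104,0.002,0,0,0.01],[0.006,0.207,0.004,0,0,0.02],[0.01,0.31,0.006,0,0,0.03],[0.013,0.414,0.008,0,0,0.04],[0.016,0.518,0.009,0,0,0.049]]}}

```text
time: 10.2
ee_pos: [0.4769, -0.2025, 0.191]
eef_rot: [0.999, 0.035, 0.0, -0.0]
ft_force: [0.1, 0.4, -0.2]
width: 0.0868
grip_force: 0.0
```

>>> {"fn": "drive_tool", "kwargs": {"increments": [[0.009,0.13,0.002,0,0,0.01],[0.018,0.25,0.004,0,0,0.02],[0.027,0.37,0.006,0,0,0.03],[0.036,0.46,0.008,0,0,0.04],[0.036,0.516,0.009,0,0,0.049]]}}

```text
time: 10.62
ee_pos: [0.498, -0.3579, 0.1875]
eef_rot: [1.0, 0.015, -0.001, 0.001]
ft_force: [-0.8, 0.7, 0.2]
width: 0.0867
grip_force: 0.0
```

>>> {"fn": "drive_tool", "kwargs": {"increments": [[0,0,0,0,0,0],[0,0,0,0,0,0],[0,0,0,0,0,0],[0,0,0,0,0,0],[0,0,0,0,0,0]]}}

```text
time: 11.03
ee_pos: [0.499, -0.3534, 0.1883]
eef_rot: [1.0, 0.017, 0.0, -0.0]
ft_force: [0.9, 0.1, -0.4]
width: 0.087
grip_force: 0.0
```

```bash
python3 - <<'E'
from h import *
import cv2
show();im=camera("wrist");cv2.imwrite("pics/w3.png",im);o=im.copy()
for x,y,z,w,c in((.4998,-.3559,.04,.0355,(0,0,255)),):
    P=cyl(0,0,.028,-.075,.075)[:,[2,0,1]];P=W([x,y,w],P)+[0,0,z]
    uv=proj("wrist",P);print(bbox(uv))
    for k in(uv[:40],uv[40:]):cv2.polylines(o,[k.astype(int).reshape(-1,1,2)],1,c,1)
    h=cv2.convexHull(uv.astype(np.float32)).astype(int);cv2.polylines(o,[h],1,c,1)
cv2.imwrite("pics/w3o.png",cv2.resize(o,None,fx=1.4,fy=1.4))
E
```

```text
t 11.03 p [ 0.499  -0.3534  0.1883] psi -1.5371 F [ 0.9  0.1 -0.4] M [-0.05  0.17 -0.03] w 0.087 g 0.0 q [-0.17  0.43  0.95  1.56 -0.36  1.34 -0.72]
[253.31909379 113.41120762 308.7286683  260.5168205 ]
```

View pics/w3o.png

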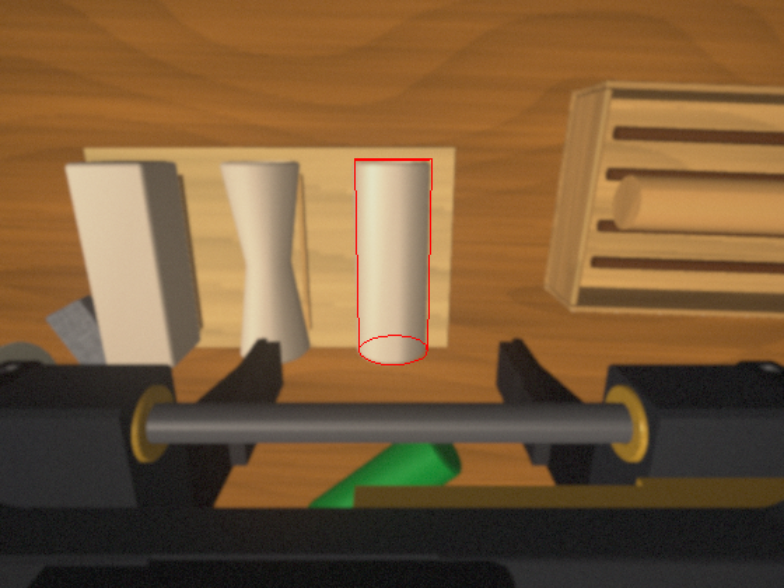

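The overlay of the modelled straight vase coincides with the picture, at enlarged pixels (355–431, 158–364). The waisted vase (265,260) and the square one (135,265) are on its left and clear of it. I'm descending to grip it at (0.499, -0.3555), 5 mm above its axis.

```bash
python3 - <<'E'
from h import *
show();plan([.499,-.3557,.0265],-1.5353,1)
E
```

```text
t 11.08 p [ 0.499  -0.3535  0.1883] psi -1.5372 F [ 0.6  0.9 -0.9] M [-0.02  0.17 -0.03] w 0.0869 g 0.0 q [-0.17  0.43  0.95  1.56 -0.36  1.34 -0.72]
call 0 last row: [-0.0006, 0.0076, 0.5393] [-0.0009, -0.0009, -0.0025]
```

>>> {"fn": "drive_tool", "kwargs": {"increments": [[0,0.008,0.08,0,0,-0.002],[0,0.008,0.16,0,0,-0.002],[0,0.008,0.23,0,0,-0.002],[0,0.008,0.29,0,0,-0.002],[0,0.008,0.34,0,0,-0.002]]}}

```text
time: 11.5
ee_pos: [0.4986, -0.3559, 0.0848]
eef_rot: [1.0, 0.017, -0.0, -0.0]
ft_force: [0.3, -0.7, -0.6]
width: 0.0872
grip_force: 0.0
```

>>> {"fn": "drive_tool", "kwargs": {"increments": [[0,0,0.05,0,0,0],[0,0,0.1,0,0,0],[0,0,0.15,0,0,0],[0,0,0.18,0,0,0],[0,0,0.199,0,0,0]]}}

```text
time: 11.92
ee_pos: [0.4985, -0.3562, 0.0255]
eef_rot: [1.0, 0.017, -0.0, -0.0]
ft_force: [0.9, 0.3, -0.1]
width: 0.087
grip_force: 0.0
```

>>> {"fn": "drive_tool", "kwargs": {"increments": [[0,0,0,0,0,0],[0,0,0,0,0,0],[0,0,0,0,0,0],[0,0,0,0,0,0],[0,0,0,0,0,0]]}}

```text
time: 12.33
ee_pos: [0.4989, -0.3573, 0.027]
eef_rot: [1.0, 0.017, 0.0, 0.0]
ft_force: [-0.5, -0.5, 0.3]
width: 0.087
grip_force: 0.0
```

>>> {"fn": "drive_tool", "kwargs": {"increments": [[0,0,0,0,0,0],[0,0,0,0,0,0],[0,0,0,0,0,0],[0,0,0,0,0,0],[0,0,0,0,0,0]], "claw": 1, "force": 25}}

```text
time: 12.75
ee_pos: [0.4985, -0.357, 0.0264]
eef_rot: [1.0, 0.017, 0.0, -0.0]
ft_force: [0.1, 0.3, 0.4]
width: 0.0613
grip_force: 0.0
```

>>> {"fn": "drive_tool", "kwargs": {"increments": [[0,0,0,0,0,0],[0,0,0,0,0,0],[0,0,0,0,0,0],[0,0,0,0,0,0],[0,0,0,0,0,0]]}}

```text
time: 13.17
ee_pos: [0.4986, -0.3559, 0.0267]
eef_rot: [1.0, 0.017, -0.0, -0.001]
ft_force: [-2.1, 5.1, 7.8]
width: 0.0509
grip_force: 24.7
```

```bash
python3 - <<'E'
from h import *
show()
E
```

```text
t 13.17 p [ 0.4986 -0.3559  0.0267] psi -1.5367 F [-2.1  5.1  7.8] M [1.36 0.71 0.09] w 0.0509 g 24.7 q [-0.09  0.59  0.84  1.71 -0.5   1.07 -0.62]
```

>>> {"fn": "drive_tool", "kwargs": {"increments": [[0,0,0,0,0,0],[0,0,0,0,0,0],[0,0,0,0,0,0],[0,0,0,0,0,0],[0,0,0,0,0,0]], "claw": 0.15}}

```text
time: 13.58
ee_pos: [0.4985, -0.3572, 0.0263]
eef_rot: [1.0, 0.017, -0.0, 0.0]
ft_force: [1.0, -0.9, -0.6]
width: 0.0719
grip_force: 0.0
```

>>> {"fn": "drive_tool", "kwargs": {"increments": [[0,-0.004,0.007,0,0,0],[0,-0.004,0.014,0,0,0],[0,-0.004,0.017,0,0,0],[0,-0.004,0.017,0,0,0],[0,-0.004,0.017,0,0,0]]}}

```text
time: 14.0
ee_pos: [0.4984, -0.3559, 0.0212]
eef_rot: [1.0, 0.017, -0.0, -0.0]
ft_force: [-0.4, 0.6, -0.2]
width: 0.0742
grip_force: 0.0
```

>>> {"fn": "drive_tool", "kwargs": {"increments": [[0,0,0,0,0,0],[0,0,0,0,0,0],[0,0,0,0,0,0],[0,0,0,0,0,0],[0,0,0,0,0,0]], "claw": 1, "force": 15}}

```text
time: 14.42
ee_pos: [0.4985, -0.3558, 0.0213]
eef_rot: [1.0, 0.017, 0.0, -0.0]
ft_force: [-0.8, 0.2, 1.2]
width: 0.054
grip_force: 14.9
```

>>> {"fn": "drive_tool", "kwargs": {"increments": [[0,0,0,0,0,0],[0,0,0,0,0,0],[0,0,0,0,0,0],[0,0,0,0,0,0],[0,0,0,0,0,0]]}}

```text
time: 14.83
ee_pos: [0.4985, -0.3558, 0.0214]
eef_rot: [1.0, 0.017, 0.0, -0.0]
ft_force: [-0.1, 0.9, 1.1]
width: 0.0542
grip_force: 14.9
```

```bash
python3 - <<'E'
from h import *
import cv2
show();cv2.imwrite("pics/s4.png",camera("scene"))
E
```

```text
t 14.83 p [ 0.4985 -0.3558  0.0214] psi -1.5373 F [-0.1  0.9  1.1] M [ 0.14  0.26 -0.02] w 0.0542 g 14.9 q [-0.09  0.6   0.84  1.72 -0.5   1.05 -0.62]
```

>>> {"fn": "drive_tool", "kwargs": {"increments": [[0,0,0,0,0,0],[0,0,-0.02,0,0,0],[0,0,-0.05,0,0,0],[0,0,-0.08,0,0,0],[0,0,-0.12,0,0,0]], "force": 20}}

```text
time: 15.3
ee_pos: [0.4982, -0.3558, 0.058]
eef_rot: [1.0, 0.017, -0.0, -0.0]
ft_force: [0.9, -0.7, -3.0]
width: 0.0545
grip_force: 19.6
```

>>> {"fn": "drive_tool", "kwargs": {"increments": [[0,0,-0.09,0,0,0],[0,0,-0.19,0,0,0],[0,0,-0.29,0,0,0],[0,0,-0.39,0,0,0],[0,0,-0.47,0,0,0]]}}

```text
time: 15.72
ee_pos: [0.4985, -0.3565, 0.2019]
eef_rot: [1.0, 0.016, 0.001, 0.001]
ft_force: [0.3, -0.6, -3.0]
width: 0.0541
grip_force: 19.6
```

```bash
python3 - <<'E'
from h import *
show();plan([.634,.1905,.2],-1.6018,4)
E
```

```text
t 15.72 p [ 0.4985 -0.3565  0.2019] psi -1.5381 F [ 0.3 -0.6 -3. ] M [-0.11  0.1  -0.02] w 0.0541 g 19.6 q [-0.17  0.42  0.96  1.53 -0.35  1.37 -0.72]
call 0 last row: [0.1278, -0.4519, 0.0013] [0.0003, -0.0007, 0.0203]
call 1 last row: [0.1206, -0.4539, 0.0014] [0.0003, -0.0007, 0.0203]
call 2 last row: [0.1133, -0.4558, 0.0015] [0.0003, -0.0007, 0.0203]
call 3 last row: [0.1061, -0.4575, 0.0015] [0.0003, -0.0007, 0.0203]
```

>>> {"fn": "drive_tool", "kwargs": {"increments": [[0.02,-0.075,0,0,0,0.004],[0.045,-0.165,0,0,0,0.008],[0.072,-0.26,0,0,0,0.012],[0.1,-0.355,0,0,0,0.016],[0.128,-0.452,0,0,0,0.02]]}}

```text
time: 16.13
ee_pos: [0.5323, -0.2182, 0.1994]
eef_rot: [1.0, 0.008, 0.001, -0.0]
ft_force: [1.4, 0.9, -2.2]
width: 0.0541
grip_force: 19.6
```

>>> {"fn": "drive_tool", "kwargs": {"increments": [[0.024,-0.091,0,0,0,0.004],[0.048,-0.182,0,0,0,0.008],[0.072,-0.272,0,0,0,0.012],[0.096,-0.363,0,0,0,0.016],[0.12,-0.454,0,0,0,0.02]]}}

```text
time: 16.55
ee_pos: [0.566, -0.0812, 0.1995]
eef_rot: [1.0, 0.001, 0.001, -0.0]
ft_force: [1.8, -0.6, -2.1]
width: 0.0543
grip_force: 19.6
```

>>> {"fn": "drive_tool", "kwargs": {"increments": [[0.023,-0.091,0,0,0,0.004],[0.045,-0.182,0,0,0,0.008],[0.068,-0.273,0,0,0,0.012],[0.091,-0.365,0,0,0,0.016],[0.113,-0.456,0,0,0,0.02]]}}

```text
time: 16.97
ee_pos: [0.5998, 0.0558, 0.1996]
eef_rot: [1.0, -0.007, 0.0, -0.0]
ft_force: [0.1, 0.1, -2.5]
width: 0.0545
grip_force: 19.6
```

>>> {"fn": "drive_tool", "kwargs": {"increments": [[0.025,-0.11,0,0,0,0.004],[0.048,-0.21,0,0,0,0.008],[0.07,-0.305,0,0,0,0.012],[0.09,-0.39,0,0,0,0.016],[0.106,-0.457,0,0,0,0.02]]}}

```text
time: 17.38
ee_pos: [0.6333, 0.194, 0.1993]
eef_rot: [1.0, -0.014, 0.0, -0.0]
ft_force: [-0.5, -0.4, -2.1]
width: 0.0538
grip_force: 19.6
```

>>> {"fn": "drive_tool", "kwargs": {"increments": [[0,0,0,0,0,0],[0,0,0,0,0,0],[0,0,0,0,0,0],[0,0,0,0,0,0],[0,0,0,0,0,0]]}}

```text
time: 17.8
ee_pos: [0.6333, 0.1899, 0.1989]
eef_rot: [1.0, -0.016, 0.0, -0.0]
ft_force: [-0.5, -0.7, -2.4]
width: 0.0539
grip_force: 19.6
```

```bash
python3 - <<'E'
from h import *
import cv2
s=show();plan([.634,.1908,.1],-1.6018,1)
im=camera("wrist");cv2.imwrite("pics/w5.png",im);o=im.copy()
q=[.634,.1905,-.031]
p=s["ee_pos"];v=cyl(0,0,.028,-.075,.075)[:,[2,0,1]];v=W([p[0],p[1],-.031],v)+[0,0,p[2]+.0187]
hull=lambda P,c:cv2.polylines(o,[cv2.convexHull(proj("wrist",P).astype(np.float32)).astype(int)],1,c,1)
hull(v,(0,0,255))
for x in(.037,.057,-.037,-.057):
    cv2.polylines(o,[proj("wrist",W(q,np.array([[x,-.031,.051],[x,0,.02],[x,.031,.051]]))).astype(int).reshape(-1,1,2)],0,(255,0,0),1)
hull(W(q,np.array([[x,y,.108] for x in(.016,.03) for y in(-.09,-.08)])),(0,255,0));hull(W(q,np.array([[-x,y,.108] for x in(.016,.03) for y in(-.09,-.08)])),(0,255,0))
cv2.imwrite("pics/w5o.png",cv2.resize(o,None,fx=1.4,fy=1.4))
E
```

```text
t 17.8 p [0.6333 0.1899 0.1989] psi -1.602 F [-0.5 -0.7 -2.4] M [-0.12  0.15 -0.  ] w 0.0539 g 19.6 q [-0.92  0.51  0.81  1.39 -0.37  1.4  -1.71]
call 0 last row: [0.002, -0.0029, 0.3298] [-0.0003, -0.0006, -0.0003]
```

View pics/w5o.png

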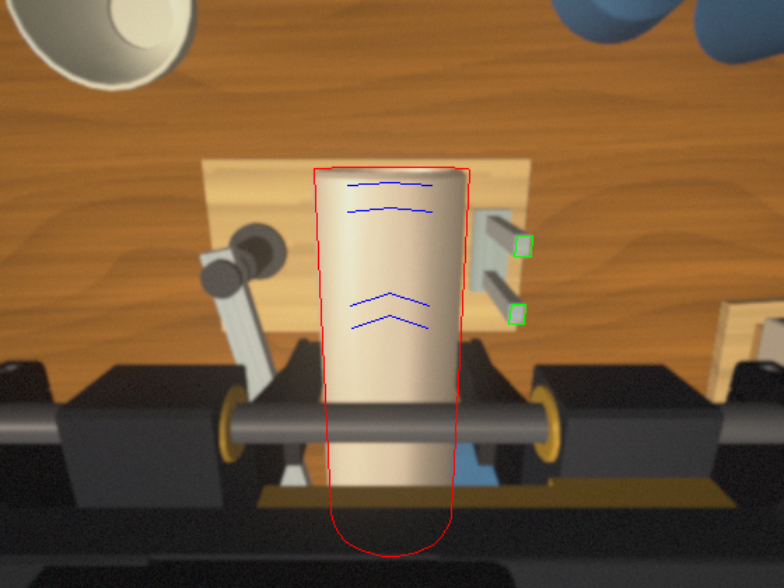

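The overlay agrees. The fork tops fall exactly on the predicted boxes at (523,246) and (517,314), the vase fills its outline, and the bar is aside on the left at (240,320). I'm descending to just above the saddles.

>>> {"fn": "drive_tool", "kwargs": {"increments": [[0.002,-0.003,0.06,0,0,0],[0.002,-0.003,0.12,0,0,0],[0.002,-0.003,0.18,0,0,0],[0.002,-0.003,0.23,0,0,0],[0.002,-0.003,0.28,0,0,0]]}}

```text
time: 18.27
ee_pos: [0.6337, 0.1916, 0.1137]
eef_rot: [1.0, -0.015, -0.0, -0.0]
ft_force: [-1.0, 0.4, -2.5]
width: 0.0541
grip_force: 19.6
```

>>> {"fn": "drive_tool", "kwargs": {"increments": [[0,0,0.045,0,0,0],[0,0,0.085,0,0,0],[0,0,0.12,0,0,0],[0,0,0.15,0,0,0],[0,0,0.17,0,0,0]]}}

```text
time: 18.68
ee_pos: [0.6337, 0.1921, 0.0623]
eef_rot: [1.0, -0.015, -0.0, 0.0]
ft_force: [-0.1, -0.3, -2.2]
width: 0.0541
grip_force: 19.6
```

>>> {"fn": "drive_tool", "kwargs": {"increments": [[0,0,0,0,0,0],[0,0,0,0,0,0],[0,0,0,0,0,0],[0,0,0,0,0,0],[0,0,0,0,0,0]]}}

```text
time: 19.1
ee_pos: [0.6342, 0.1922, 0.0639]
eef_rot: [1.0, -0.015, 0.0, -0.0]
ft_force: [0.5, -0.7, -3.1]
width: 0.054
grip_force: 19.6
```

```bash
python3 - <<'E'
from h import *
show();plan([.634,.1905,.050],-1.6018,1)
E
```

```text
t 19.1 p [0.6342 0.1922 0.0639] psi -1.6002 F [ 0.5 -0.7 -3.1] M [-0.07  0.18  0.01] w 0.054 g 19.6 q [-0.89  0.62  0.75  1.54 -0.44  1.16 -1.66]
call 0 last row: [-0.0006, 0.0059, 0.0465] [-0.0007, -0.0011, 0.002]
```

>>> {"fn": "drive_tool", "kwargs": {"increments": [[-0.001,0.005,0.01,0,0,0.002],[-0.001,0.005,0.02,0,0,0.002],[-0.001,0.005,0.03,0,0,0.002],[-0.001,0.005,0.04,0,0,0.002],[-0.001,0.005,0.05,0,0,0.002]]}}

```text
time: 19.52
ee_pos: [0.6334, 0.1907, 0.0479]
eef_rot: [1.0, -0.015, -0.0, -0.0]
ft_force: [-0.0, 0.1, -3.0]
width: 0.0543
grip_force: 19.6
```

>>> {"fn": "drive_tool", "kwargs": {"increments": [[0,0,0.003,0,0,0],[0,0,0.006,0,0,0],[0,0,0.009,0,0,0],[0,0,0.009,0,0,0],[0,0,0.009,0,0,0]]}}

```text
time: 19.93
ee_pos: [0.6336, 0.1907, 0.0457]
eef_rot: [1.0, -0.015, 0.0, -0.0]
ft_force: [-0.1, -0.9, -3.3]
width: 0.0539
grip_force: 19.6
```

>>> {"fn": "drive_tool", "kwargs": {"increments": [[0,0,0.002,0,0,0],[0,0,0.004,0,0,0],[0,0,0.006,0,0,0],[0,0,0.006,0,0,0],[0,0,0.006,0,0,0]]}}

```text
time: 20.35
ee_pos: [0.6335, 0.1907, 0.0438]
eef_rot: [1.0, -0.015, -0.0, -0.0]
ft_force: [-0.1, 0.2, -2.8]
width: 0.0541
grip_force: 19.6
```

>>> {"fn": "drive_tool", "kwargs": {"increments": [[0,0,0.002,0,0,0],[0,0,0.004,0,0,0],[0,0,0.004,0,0,0],[0,0,0.004,0,0,0],[0,0,0.004,0,0,0]]}}

```text
time: 20.77
ee_pos: [0.6335, 0.1906, 0.0426]
eef_rot: [1.0, -0.016, -0.0, -0.0]
ft_force: [0.3, -0.7, -1.8]
width: 0.0539
grip_force: 19.6
```

>>> {"fn": "drive_tool", "kwargs": {"increments": [[0,0,0.002,0,0,0],[0,0,0.004,0,0,0],[0,0,0.004,0,0,0],[0,0,0.004,0,0,0],[0,0,0.004,0,0,0]]}}

```text
time: 21.18
ee_pos: [0.6335, 0.1907, 0.0414]
eef_rot: [1.0, -0.015, -0.0, -0.0]
ft_force: [-0.2, -0.2, -3.2]
width: 0.0541
grip_force: 19.6
```

>>> {"fn": "drive_tool", "kwargs": {"increments": [[0,0,0.002,0,0,0],[0,0,0.004,0,0,0],[0,0,0.004,0,0,0],[0,0,0.004,0,0,0],[0,0,0.004,0,0,0]]}}

```text
time: 21.6
ee_pos: [0.6338, 0.1909, 0.0409]
eef_rot: [1.0, -0.015, 0.0, -0.0]
ft_force: [-3.4, 0.2, 5.4]
width: 0.0543
grip_force: 20.2
```

>>> {"fn": "drive_tool", "kwargs": {"increments": [[0,0,0.001,0,0,0],[0,0,0.002,0,0,0],[0,0,0.002,0,0,0],[0,0,0.002,0,0,0],[0,0,0.002,0,0,0]]}}

```text
time: 22.02
ee_pos: [0.6338, 0.1909, 0.0408]
eef_rot: [1.0, -0.015, 0.0, -0.0]
ft_force: [-5.2, 0.4, 10.6]
width: 0.0541
grip_force: 20.5
```

>>> {"fn": "drive_tool", "kwargs": {"increments": [[0,0,-0.003,0,0,0],[0,0,-0.003,0,0,0],[0,0,-0.003,0,0,0],[0,0,-0.003,0,0,0],[0,0,-0.003,0,0,0]]}}

```text
time: 22.43
ee_pos: [0.6337, 0.1909, 0.0409]
eef_rot: [1.0, -0.015, 0.0, -0.0]
ft_force: [-1.8, 0.3, 5.6]
width: 0.0539
grip_force: 20.2
```

>>> {"fn": "drive_tool", "kwargs": {"increments": [[0,0,0,0,0,0],[0,0,0,0,0,0],[0,0,0,0,0,0],[0,0,0,0,0,0],[0,0,0,0,0,0]], "claw": 0}}

```text
time: 22.85
ee_pos: [0.6335, 0.1905, 0.0403]
eef_rot: [1.0, -0.016, -0.0, 0.0]
ft_force: [-0.0, 0.5, 0.6]
width: 0.0795
grip_force: 0.0
```

>>> {"fn": "drive_tool", "kwargs": {"increments": [[0,0,-0.01,0,0,0],[0,0,-0.06,0,0,0],[0,0,-0.14,0,0,0],[0,0,-0.24,0,0,0],[0,0,-0.34,0,0,0]]}}

```text
time: 23.27
ee_pos: [0.6334, 0.1903, 0.1447]
eef_rot: [1.0, -0.016, 0.0, 0.0]
ft_force: [0.9, -0.2, 0.3]
width: 0.087
grip_force: 0.0
```

>>> {"fn": "drive_tool", "kwargs": {"increments": [[0,0,-0.1,0,0,0],[0,0,-0.18,0,0,0],[0,0,-0.2,0,0,0],[0,0,-0.2,0,0,0],[0,0,-0.2,0,0,0]]}}

```text
time: 23.68
ee_pos: [0.6334, 0.1906, 0.2027]
eef_rot: [1.0, -0.016, 0.0, -0.0]
ft_force: [-0.1, -0.9, -0.3]
width: 0.0872
grip_force: 0.0
```

```bash
python3 - <<'E'
from h import *
import cv2
s=show();plan([.4122,.2606,.19],-1.3853,2)
im=camera("top");o=im.copy();q=[.634,.1905,-.031]
v=cyl(0,0,.028,-.075,.075)[:,[2,0,1]];v=W(q,v)+[0,0,.0596]
cv2.polylines(o,[cv2.convexHull(proj("top",v).astype(np.float32)).astype(int)],1,(0,0,255),1)
a,b=im[130:230,120:260],o[130:230,120:260]
cv2.imwrite("pics/t6.png",cv2.resize(np.hstack([a,b]),None,fx=2.8,fy=2.8,interpolation=cv2.INTER_CUBIC))
E
```

```text
t 23.68 p [0.6334 0.1906 0.2027] psi -1.6019 F [-0.1 -0.9 -0.3] M [-0.05  0.2   0.01] w 0.0872 g 0.0 q [-0.92  0.51  0.81  1.38 -0.37  1.4  -1.71]
call 0 last row: [-0.3722, -0.1051, 0.0211] [-0.0003, -0.0001, -0.1379]
call 1 last row: [-0.3586, -0.1447, 0.0211] [-0.0003, -0.0001, -0.1379]
```

>>> {"fn": "drive_tool", "kwargs": {"increments": [[-0.075,-0.021,0.004,0,0,-0.028],[-0.149,-0.042,0.008,0,0,-0.055],[-0.223,-0.063,0.013,0,0,-0.083],[-0.298,-0.084,0.017,0,0,-0.11],[-0.372,-0.105,0.021,0,0,-0.138]]}}

```text
time: 24.15
ee_pos: [0.521, 0.2256, 0.1945]
eef_rot: [0.999, 0.039, -0.001, 0.001]
ft_force: [-0.1, 0.9, 0.7]
width: 0.0873
grip_force: 0.0
```

>>> {"fn": "drive_tool", "kwargs": {"increments": [[-0.09,-0.036,0.004,0,0,-0.028],[-0.18,-0.072,0.008,0,0,-0.055],[-0.26,-0.105,0.013,0,0,-0.083],[-0.32,-0.13,0.017,0,0,-0.11],[-0.359,-0.145,0.021,0,0,-0.138]]}}

```text
time: 24.57
ee_pos: [0.4093, 0.2613, 0.1887]
eef_rot: [0.996, 0.095, -0.001, 0.0]
ft_force: [-0.5, 0.5, 0.1]
width: 0.0871
grip_force: 0.0
```

>>> {"fn": "drive_tool", "kwargs": {"increments": [[0,0,0,0,0,0],[0,0,0,0,0,0],[0,0,0,0,0,0],[0,0,0,0,0,0],[0,0,0,0,0,0]]}}

```text
time: 24.98
ee_pos: [0.413, 0.26, 0.1897]
eef_rot: [0.996, 0.092, 0.0, 0.0]
ft_force: [-0.3, -0.3, -1.0]
width: 0.0867
grip_force: 0.0
```

```bash
python3 - <<'E'
from h import *
import cv2
show();plan([.4122,.2606,.1045],-1.3853,1)
im=camera("wrist");cv2.imwrite("pics/w7.png",im)
b=bbox(proj("wrist",cyl(.4122,.2606,.015,.1,.145)));print("pred",b)
n,l,st,ce=cv2.connectedComponentsWithStats((im.max(2)<75).astype(np.uint8))
for s in st[1:]:
    if s[4]>150:print([s[0],s[1],s[0]+s[2],s[1]+s[3],s[4]])
E
```

```text
t 24.98 p [0.413  0.26   0.1897] psi -1.3868 F [-0.3 -0.3 -1. ] M [-0.07  0.15 -0.04] w 0.0867 g 0.0 q [-1.39  0.01  0.75  1.86 -0.01  1.28 -2.03]
call 0 last row: [-0.0022, -0.0026, 0.2842] [0.0011, -0.0001, -0.002]
pred [258.77956929 186.51428161 297.58364985 237.22916589]
[np.int32(258), np.int32(34), np.int32(263), np.int32(88), np.int32(164)]
[np.int32(260), np.int32(191), np.int32(295), np.int32(235), np.int32(1219)]
[np.int32(0), np.int32(243), np.int32(560), np.int32(420), np.int32(47090)]
[np.int32(288), np.int32(243), np.int32(446), np.int32(294), np.int32(2118)]
[np.int32(375), np.int32(258), np.int32(560), np.int32(347), np.int32(10246)]
```

>>> {"fn": "drive_tool", "kwargs": {"increments": [[-0.002,-0.003,0.08,0,0,-0.002],[-0.002,-0.003,0.16,0,0,-0.002],[-0.002,-0.003,0.23,0,0,-0.002],[-0.002,-0.003,0.283,0,0,-0.002],[-0.002,-0.003,0.283,0,0,-0.002]]}}

```text
time: 25.45
ee_pos: [0.4103, 0.2599, 0.1023]
eef_rot: [0.996, 0.093, -0.002, 0.002]
ft_force: [-0.3, -1.0, -0.9]
width: 0.0869
grip_force: 0.0
```

>>> {"fn": "drive_tool", "kwargs": {"increments": [[0,0,0,0,0,0],[0,0,0,0,0,0],[0,0,0,0,0,0],[0,0,0,0,0,0],[0,0,0,0,0,0]], "claw": 1, "force": 30}}

```text
time: 25.87
ee_pos: [0.4118, 0.2618, 0.1058]
eef_rot: [0.996, 0.094, 0.0, -0.001]
ft_force: [-0.3, 0.8, -0.4]
width: 0.0616
grip_force: 0.0
```

>>> {"fn": "drive_tool", "kwargs": {"increments": [[0,0,0,0,0,0],[0,0,0,0,0,0],[0,0,0,0,0,0],[0,0,0,0,0,0],[0,0,0,0,0,0]]}}

```text
time: 26.28
ee_pos: [0.4114, 0.2614, 0.105]
eef_rot: [0.996, 0.094, -0.0, -0.0]
ft_force: [-0.6, 0.0, 0.3]
width: 0.0287
grip_force: 30.1
```

>>> {"fn": "drive_tool", "kwargs": {"increments": [[0.001,0,-0.025,0,0,0],[0.002,0,-0.055,0,0,0],[0.003,0,-0.085,0,0,0],[0.004,0,-0.115,0,0,0],[0.004,0,-0.13,0,0,0]]}}

```text
time: 26.7
ee_pos: [0.413, 0.2614, 0.1446]
eef_rot: [0.996, 0.093, 0.0, 0.0]
ft_force: [4.3, 0.6, -10.1]
width: 0.0288
grip_force: 30.0
```

>>> {"fn": "drive_tool", "kwargs": {"increments": [[0,0,0,0,0,0],[0,0,0,0,0,0],[0,0,0,0,0,0],[0,0,0,0,0,0],[0,0,0,0,0,0]]}}

```text
time: 27.12
ee_pos: [0.4127, 0.2615, 0.1437]
eef_rot: [0.996, 0.093, 0.0, 0.0]
ft_force: [4.9, 1.5, -9.2]
width: 0.0289
grip_force: 30.0
```

```bash
python3 - <<'E'
from h import *
show()
E
```

```text
t 27.12 p [0.4127 0.2615 0.1437] psi -1.3836 F [ 4.9  1.5 -9.2] M [ 0.14 -0.9   0.03] w 0.0289 g 30.0 q [-1.38  0.06  0.76  1.92 -0.05  1.18 -1.99]
```

>>> {"fn": "drive_tool", "kwargs": {"increments": [[0.003,0.069,0,0,0,-0.115],[0.012,0.137,0,0,0,-0.229],[0.028,0.204,0,0,0,-0.344],[0.049,0.27,0,0,0,-0.458],[0.077,0.333,0,0,0,-0.573]]}}

```text
time: 27.53
ee_pos: [0.4531, 0.167, 0.1437]
eef_rot: [0.949, 0.316, -0.001, -0.001]
ft_force: [0.6, 1.5, -9.3]
width: 0.0285
grip_force: 30.0
```

>>> {"fn": "drive_tool", "kwargs": {"increments": [[0.003,0.069,0,0,0,-0.115],[0.012,0.137,0,0,0,-0.229],[0.028,0.204,0,0,0,-0.344],[0.049,0.27,0,0,0,-0.458],[0.077,0.333,0,0,0,-0.573]]}}

```text
time: 27.95
ee_pos: [0.5307, 0.1, 0.143]
eef_rot: [0.855, 0.519, -0.002, -0.001]
ft_force: [-3.5, -3.5, -7.9]
width: 0.029
grip_force: 30.0
```

>>> {"fn": "drive_tool", "kwargs": {"increments": [[0,0,0,0,0,0],[0,0,0,0,0,0],[0,0,0,0,0,0],[0,0,0,0,0,0],[0,0,0,0,0,0]]}}

```text
time: 28.37
ee_pos: [0.53, 0.101, 0.1433]
eef_rot: [0.856, 0.517, -0.002, -0.0]
ft_force: [-3.6, -6.3, -8.5]
width: 0.0285
grip_force: 30.0
```

```bash
python3 - <<'E'
from h import *
s=show();d=s["ee_pos"][:2]-[.6374,.302];print(np.hypot(*d),"turn",np.arctan2(-d[0],-d[1])-.031)
E
```

```text
t 28.37 p [0.53   0.101  0.1433] psi -0.485 F [-3.6 -6.3 -8.5] M [-1.43  0.8   0.1 ] w 0.0285 g 30.0 q [-1.03  0.24  0.88  1.8  -0.2   1.2  -0.58]
0.2279264283677578 turn 0.45973632824969646
```

>>> {"fn": "drive_tool", "kwargs": {"increments": [[0.002,0.07,0,0,0,-0.117],[0.012,0.14,0,0,0,-0.234],[0.027,0.209,0,0,0,-0.351],[0.048,0.275,0,0,0,-0.469],[0.075,0.34,0,0,0,-0.586]]}}

```text
time: 28.78
ee_pos: [0.6322, 0.0733, 0.1435]
eef_rot: [0.714, 0.7, -0.001, -0.001]
ft_force: [-0.4, -3.9, -8.2]
width: 0.0285
grip_force: 30.0
```

>>> {"fn": "drive_tool", "kwargs": {"increments": [[0,0,0,0,0,0],[0,0,0,0,0,0],[0,0,0,0,0,0],[0,0,0,0,0,0],[0,0,0,0,0,0]]}}

```text
time: 29.2
ee_pos: [0.6314, 0.0737, 0.1439]
eef_rot: [0.716, 0.698, -0.001, -0.0]
ft_force: [-1.1, -6.1, -8.0]
width: 0.0287
grip_force: 30.0
```

```bash
python3 - <<'E'
from h import *
s=show();d=s["ee_pos"][:2]-[.6374,.302];print(np.hypot(*d),"turn",np.arctan2(-d[0],-d[1])-.031)
q=[.634,.1905,-.031];print("knob at turn 0",W(q,np.array([[0,-.12,0]])))
plan([.6298,s["ee_pos"][1],s["ee_pos"][2]],-.023,1)
E
```

```text
t 29.2 p [0.6314 0.0737 0.1439] psi -0.0254 F [-1.1 -6.1 -8. ] M [-1.53  0.24  0.22] w 0.0287 g 30.0 q [-0.75  0.47  0.76  1.54 -0.33  1.27  0.03]
0.22842642673995828 turn -0.004638878402365092
knob at turn 0 [[0.6302806  0.07055766 0.        ]]
call 0 last row: [-0.0001, -0.0053, 0.0] [-0.0016, 0.0011, -0.003]
```

>>> {"fn": "drive_tool", "kwargs": {"increments": [[-0.004,-0.004,0.008,0,0,0],[-0.005,-0.004,0.018,0,0,0],[-0.005,-0.004,0.028,0,0,0],[-0.005,-0.004,0.038,0,0,0],[-0.005,-0.004,0.048,0,0,0]]}}

```text
time: 29.62
ee_pos: [0.6312, 0.0728, 0.1294]
eef_rot: [0.715, 0.699, 0.0, -0.0]
ft_force: [-1.1, -3.5, -6.2]
width: 0.0287
grip_force: 30.0
```

>>> {"fn": "drive_tool", "kwargs": {"increments": [[0,0,0.008,0,0,0],[0,0,0.016,0,0,0],[0,0,0.024,0,0,0],[0,0,0.032,0,0,0],[0,0,0.04,0,0,0]]}}

```text
time: 30.03
ee_pos: [0.6316, 0.0724, 0.1175]
eef_rot: [0.715, 0.699, 0.0, -0.0]
ft_force: [-1.2, -2.6, -6.0]
width: 0.0288
grip_force: 30.0
```

>>> {"fn": "drive_tool", "kwargs": {"increments": [[0,0,0.004,0,0,0],[0,0,0.008,0,0,0],[0,0,0.008,0,0,0],[0,0,0.008,0,0,0],[0,0,0.008,0,0,0]]}}

```text
time: 30.45
ee_pos: [0.6315, 0.0724, 0.1153]
eef_rot: [0.715, 0.699, 0.0, -0.0]
ft_force: [-1.0, -2.2, -5.1]
width: 0.029
grip_force: 30.0
```

```bash
python3 - <<'E'
from h import *
show()
E
```

```text
t 30.45 p [0.6315 0.0724 0.1153] psi -0.023 F [-1.  -2.2 -5.1] M [-0.73  0.28  0.22] w 0.029 g 30.0 q [-0.74  0.49  0.74  1.57 -0.35  1.22  0.05]
```

Inside the fork now, with about 2–3 mm left before the pad touches.

>>> {"fn": "drive_tool", "kwargs": {"increments": [[0,-0.003,0.002,0,0,0],[0,-0.003,0.004,0,0,0],[0,-0.003,0.006,0,0,0],[0,-0.003,0.008,0,0,0],[0,-0.003,0.008,0,0,0]]}}

```text
time: 30.87
ee_pos: [0.6311, 0.0719, 0.1138]
eef_rot: [0.715, 0.699, 0.001, 0.0]
ft_force: [-3.8, -3.7, 4.8]
width: 0.0287
grip_force: 30.0
```

>>> {"fn": "drive_tool", "kwargs": {"increments": [[0,0,0.002,0,0,0],[0,0,0.004,0,0,0],[0,0,0.004,0,0,0],[0,0,0.004,0,0,0],[0,0,0.004,0,0,0]]}}

```text
time: 31.28
ee_pos: [0.6314, 0.0715, 0.1134]
eef_rot: [0.715, 0.699, 0.001, 0.001]
ft_force: [-4.5, -4.9, 10.5]
width: 0.0286
grip_force: 30.0
```

>>> {"fn": "drive_tool", "kwargs": {"increments": [[0,0.002,-0.004,0,0,0],[0,0.002,-0.004,0,0,0],[0,0.002,-0.004,0,0,0],[0,0.002,-0.004,0,0,0],[0,0.002,-0.004,0,0,0]]}}

```text
time: 31.7
ee_pos: [0.6317, 0.0717, 0.1137]
eef_rot: [0.715, 0.699, 0.0, 0.0]
ft_force: [-3.1, -4.9, 4.3]
width: 0.029
grip_force: 30.0
```

>>> {"fn": "drive_tool", "kwargs": {"increments": [[0,0,0,0,0,0],[0,0,0,0,0,0],[0,0,0,0,0,0],[0,0,0,0,0,0],[0,0,0,0,0,0]], "claw": 0}}

```text
time: 32.12
ee_pos: [0.6313, 0.0729, 0.1129]
eef_rot: [0.715, 0.699, 0.0, -0.0]
ft_force: [1.2, 0.6, 0.9]
width: 0.0543
grip_force: 0.0
```

>>> {"fn": "drive_tool", "kwargs": {"increments": [[0,0,0,0,0,0],[0,0,-0.06,0,0,0],[0,0,-0.15,0,0,0],[0,0,-0.25,0,0,0],[0,0,-0.35,0,0,0]]}}

```text
time: 32.53
ee_pos: [0.6308, 0.0723, 0.2189]
eef_rot: [0.715, 0.699, -0.0, -0.0]
ft_force: [-0.4, 0.7, 0.0]
width: 0.0842
grip_force: 0.0
```

>>> {"fn": "drive_tool", "kwargs": {"increments": [[-0.07,-0.1,0,0,0,0],[-0.15,-0.2,0,0,0,0],[-0.22,-0.3,0,0,0,0],[-0.28,-0.4,0,0,0,0],[-0.3,-0.43,0,0,0,0]]}}

```text
time: 32.95
ee_pos: [0.497, -0.0179, 0.2176]
eef_rot: [0.717, 0.698, 0.0, -0.001]
ft_force: [0.4, 0.2, 1.3]
width: 0.0869
grip_force: 0.0
```

```bash
python3 - <<'E'
from h import *
import cv2
show()
f=lambda im,x,y,w,h,k:cv2.resize(im[y:y+h,x:x+w],(int(w*k),int(h*k)),interpolation=cv2.INTER_CUBIC)
s,t=camera("scene"),camera("top")
a=f(s,330,240,130,95,4);b=f(t,130,120,130,95,4)[:, :280];c=f(s,190,190,260,75,3)
o=np.zeros((605,800,3),np.uint8);o[:380,:520]=a;o[:380,520:]=b;o[380:605,:780]=c
cv2.imwrite("pics/fin.png",o[:600])
E
```

```text
t 32.95 p [ 0.497  -0.0179  0.2176] psi -0.0269 F [0.4 0.2 1.3] M [-0.04  0.04  0.03] w 0.0869 g 0.0 q [-0.89  0.01  0.85  1.8  -0.01  1.34 -0.06]
```

View pics/fin.png

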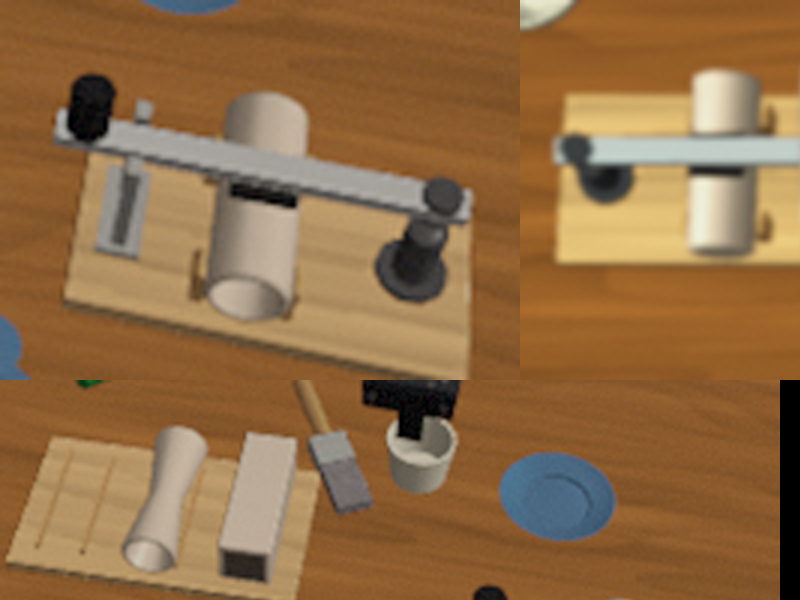

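The final picture shows the vase centred in the saddles at (255,205). The bar sits in its fork at (135,130) with the pad on the vase at (265,192). The other vases, the cup and the saucer haven't moved.

>>> {"fn": "drive_tool", "kwargs": {"increments": [[0,0,0,0,0,0],[0,0,0,0,0,0],[0,0,0,0,0,0],[0,0,0,0,0,0],[0,0,0,0,0,0]]}}

```text
time: 33.47
ee_pos: [0.5005, -0.0145, 0.2176]
eef_rot: [0.715, 0.699, -0.001, 0.0]
ft_force: [0.7, -0.1, -1.0]
width: 0.0869
grip_force: 0.0
```

```bash
python3 -c "
from bench import *
print(close_job())"
```

```text
the job is handed in; nothing more can be done
None
```

The job is handed in at about 33 s: the plain vase lies centred in the V saddles with the bar down in its fork, the pad on the vase and the gripper clear, and the other vases, cup and saucer unmoved; no verdict came back.

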